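Flip a window carrier with a lifter blade

TASK

Take the orange-handled lifter from its grey rest, slide its thin blade in through the open front of the jig under the metal carrier plate that lies glass side down in the lower nest, and lever the plate up and over the step so that it comes to lie flat, black glass up, on the jig's white upper bed. Then lay the lifter back in its rest as it was found. Feel your way gently, because a hard push of the blade breaks the glass or scores the jig; never touch the plate with the gripper, and leave the bottle and the roll of tape where they are.

Things in the scene. Friction and masses are not known exactly. Their poses are not given: they have to be found in the camera images.
- jig: Fixed flipping jig, dark steel base 202 x 94 mm, blue fences. Origin on the table under the step between lower nest and upper bed; x points from nest to bed, z up. Nest: x = -62 to 0 mm, open towards -x, 70 mm between fences, floor 11 mm and fences 17 mm above the table. The bare base in front of the nest reaches to x = -103 mm, 8 mm above the table.
- nest_mouth (a point): Open front of the channel under the plate, on its floor and centre line (jig x = -62, y = 0, z = 8 mm; axes as the jig's). The channel is 40 mm wide and 3 mm deep below the nest floor; it is level with the bare base in front of it and runs 32 mm under the plate to an end wall at jig x = -30 mm.
- bed_center (a point): Centre of the white upper bed, on its surface (jig x = 45, y = 0, z = 15 mm; axes as the jig's). The bed begins at the step (jig x = 0, 4 mm above the nest floor) and ends at the end stop (jig x = 90 mm); 70 mm between its fences, which stand 22 mm and the stop 24 mm above the table.
- carrier_center (a point): Centre of the loose carrier plate, 60 (x) x 66 (y) x 6 mm, about 60 g. At the start it lies on the nest floor up to 3 mm short of the step, metal back with an orange mark up, black glass down, x axis along the jig's x. Its z axis points out of the metal back: up at the start, down once flipped. Flipped on the bed, its centre is 18 mm above the table.
- rest: Fixed grey tool rest, 90 x 44 mm (x = -60 to +30 mm). Origin on the table under the lifter's grip centre; x axis along the lifter towards its blade, z up. The handle lies on a spine 10 mm wide, 28 mm high (x = -50 to +20 mm), between two rear walls (x = -50 to -36 mm, 39 mm high, 22 mm apart); the blade juts out in front over the table.
- lifter_grip (a point): Grip centre of the loose lifter, 90 g: orange handle 80 mm long (x = -54 to +26 mm from here), 14 wide, 20 high. x axis to the blade, z up; 38 mm above the table in the rest. Rigid steel blade, 24 wide, 2 thick, front edge 85 mm ahead. Its underside is 28 mm below here at the root (x = 24 mm), but it is worn bent: the front edge is 28 to 35 mm below, differently each time and not measured.
- bottle: White solvent bottle with a red cap, 66 mm across, 130 mm high, loose; leave it. Origin at the centre of its foot.
- tape: Roll of black tape, 58 mm across, 19 mm high, loose; leave it. Origin at the centre of its underside.
There are look-alikes about, which are no part of the job. What is shaped like the part that bears carrier_center but turquoise or yellow is not meant.

How it is judged:
On the way, in this order (a step that is already met when the one before it is completed fails the run):
1. the lifter is taken out of its rest (z of lifter_grip in the frame of rest above 0.06 m), for 0.1 s.
2. the plate is levered up, carried on the lifter (angle between carrier_center's own z axis and vertical between 0.5 and 1.5 rad and contact force between lifter and carrier above 0.05 N), for 0.1 s.
3. the plate lies flipped, glass up, on the upper bed (angle between carrier_center's own z axis and vertical above 3 rad and x of carrier_center in the frame of jig above 0.015 m and z of carrier_center in the frame of jig below 0.022 m and linear speed of carrier below 0.05 m/s), for 0.2 s.
At the end, for the whole second after the job is handed in: The plate lies flat (within 5 degrees), glass up, at rest on the white bed, its centre 15 to 62 mm past the step and 15 to 21 mm above the table; the lifter lies still and level (within 4.5 degrees) in its rest, its grip centre within 12 mm of its place and at most 42 mm above the table (angle between carrier_center's own z axis and vertical above 3.05 rad and x of carrier_center in the frame of jig between 0.015 and 0.062 m and z of carrier_center in the frame of jig between 0.015 and 0.021 m and linear speed of each of carrier, lifter below 0.02 m/s and horizontal distance between lifter_grip and rest below 0.012 m and z of lifter_grip in the frame of rest below 0.042 m and angle between lifter_grip's own z axis and vertical below 0.08 rad); the robot touches nothing.
It fails at once if the blade presses on the plate with more than 10 N (contact force between lifter and carrier above 10 N).
It fails at once if the lifter presses on the jig with more than 10 N (contact force between lifter and jig above 10 N).
It fails at once if the gripper or arm touches the plate (contact force between any of the fingers, the arm and carrier above 0.5 N).
It fails at once if the bottle or the tape is disturbed (distance of any of bottle, tape from where it was at the start of the episode above 0.02 m).
It also fails if it takes over 72 s, if anything falls off the work surface, if the arm or the gripper's body presses on something with over 40 N, if the wrist force passes 120 N, or if a joint passes its speed limit or range.

ROBOT

A 7-joint arm with a two-finger parallel gripper is mounted at the origin on the work surface; the furniture and walls round the work are solid. World frame = base frame: x ahead of the robot, y to its left, z up, the work surface at z = 0. Lengths are in m, angles in rad, forces in N, time in s.
With the tool pointing down it reaches from about 0.4 to 0.85 m from the base axis. Payload 10.4 kg.
Tool frame: the origin (TCP) lies at the very end of the fingers, on their centre line; the grasp point (between the pads) lies 19 mm behind it; z points along the fingers, y is the direction in which the jaws open and shut (so a half turn about z gives the same grasp; the last joint's range is limited). The gripper opens to 87 mm and grips with 3 to 60 N. Pads are 19 mm wide; open, the fingers measure 117 mm over their backs; the gripper's body (75 mm by 190 mm) begins 51 mm behind the grasp point.
Start: joints at [-1.28, 0.332, -0.065, 1.46, 0.022, 1.35, -0.088], TCP at [0.193, 0.595, 0.223] pointing down, gripper open.
Joint ranges: [-2.6, 2.6], [-0.5, 2.12], [-1.47, 1.34], [0.16, 2.42], [-1.27, 4.41], [0.06, 2.06], [-2.6, 2.6]. Speed limits (rad/s): [2.22, 2.22, 2.79, 2.79, 3.14, 3.14, 3.14].

INTERFACE

Orientations are given as a unit quaternion [x, y, z, w].
In Python, from bench import read_state, imaging, r gives the robot as it stands. The module is installed in compiled form; this text tells all that it offers.
- The arm moves only by the tool move_arm, never from a script. Its argument "series" is a list of rows, each a list of 4 numbers: the shift along the tool's x, y, z in m, then the turn about the tool's z in rad. In form: [[x, y, z, roll], ...]. A call has 1 to 20 rows; each row is the pose to reach, as a shift and turn from the pose commanded when the call began, along the tool's axes at that moment; what a row does not reach only later rows make up. A row lasts 1/10 s, in which the tool goes at most 50 mm and 8.59 degrees, less where a joint would pass 70% of its speed; a pose out of reach is approached as far as the arm can. A call with a gripper value outside its range is refused whole. "claw" is the gripper's target within -1 to 1 (fully open at 1, half-way at 0, shut at -1), set as the call begins (left out, the last holds). The fingers move at their own pace and stop on an object; "newtons" is the grip in N (left out, the last holds). Time passes only in rows, so rows that repeat a pose let the fingers close. It gives the time, the measured TCP pose, the force and the opening at its end, in the units of the state.
- read_state(): the state, without advancing time (a new reading comes with each control period).
- imaging.camera(name): name is "scene" or "top"; returns (picture, depth): 384x512x3 uint8, red, green, blue; 384x512 float32, m along the optical axis (not along the pixel's ray), 0 where there is no reading.
- imaging.get_calibration(name): a dict with "camera_matrix" (3x3 intrinsics, pixels), "R" (3x3) and "t" (3): a world point X has camera coordinates R X + t. Camera axes: x right, y down, z forward; pixel columns grow to the right and rows downward; lengths in m; the calibration is good to about 2 mm. A picture is of the moment at which its call begins. get_calibration takes no time and is no camera call.
- r.close_job(): hands the job in, once; it reports no verdict.
The state is a dict: "time": time; "joint_positions": joint angles; "joint_vel": joint speeds; "joint_torque": joint torques, N m; "ee_pos": TCP position; "eef_rot": TCP orientation; "ft_force": force on the tool from outside, world axes, zero at the start; "torque": the same for the moment, N m; "width": finger opening in m.
Only numpy, scipy, OpenCV 4.12 (cv2) and the standard library are available. Lean on these libraries where they do the work, as an engineer would, in place of code of your own. Each camera call takes 0.05 s, during which the arm holds its last target.

## Working session

There is one attempt and no reset: what is moved stays moved. The work goes in short steps, Python scripts to look and compute and a tool call to move; the robot and the scene stay as the last step left them, time stands still between calls to the robot, and variables do not carry over. Pictures are saved under pics/ and viewed, and the job is handed in when it is done.

Besides the shell and the picture viewer there is one more tool, called after ">>>" as name(argument=value, ...), one argument or row to a line, values as JSON. move_arm: Moves the arm, as the interface text tells. Its arguments: {"type":"object","properties":{"series":{"type":"array","items":{"type":"array","items":{"type":"number"}}},"claw":{"type":"number"},"newtons":{"type":"number"}},"required":["series"]}

```bash
mkdir -p pics; cat > h.py <<'E'
import numpy as np,cv2
from bench import read_state, imaging, r
def snap(n,tag):
    p,d=imaging.camera(n); np.savez(f'{tag}.npz',p=p,d=d); cv2.imwrite(f'pics/{tag}.png',p[:,:,::-1]); return p,d
def load(tag):
    z=np.load(f'{tag}.npz'); return z['p'],z['d']
def ray(n,u,v,z):
    c=imaging.get_calibration(n);K=np.array(c['camera_matrix']);R=np.array(c['R']);t=np.array(c['t'])
    o=-R.T@t; dr=R.T@np.linalg.inv(K)@np.array([u,v,1.]); return o+dr*(z-o[2])/dr[2]
def pt(n,u,v,d):
    c=imaging.get_calibration(n);K=np.array(c['camera_matrix']);R=np.array(c['R']);t=np.array(c['t'])
    return R.T@(np.linalg.inv(K)@np.array([u,v,1.])*d-t)
def proj(n,X):
    c=imaging.get_calibration(n);K=np.array(c['camera_matrix']);R=np.array(c['R']);t=np.array(c['t'])
    q=K@(R@np.array(X)+t); return q[:2]/q[2]
E
python3 - <<'E'
from h import *
snap('scene','s0');snap('top','t0')
for n in('scene','top'):
    c=imaging.get_calibration(n);print(n,c, -np.array(c['R']).T@c['t'])
print(read_state())
E
```

```text
scene {'camera_matrix': array([[346.48236533,   0.        , 250.35907816],
       [  0.        , 346.48236533, 194.96402194],
       [  0.        ,   0.        ,   1.        ]]), 'R': array([[ 0.74139142, -0.67087767, -0.0161838 ],
       [-0.4395194 , -0.46720933, -0.76716239],
       [ 0.50711089,  0.57588071, -0.64124874]]), 't': array([-0.34445644,  0.31388779,  0.66908622])} [ 0.05403592 -0.46975068  0.66427899]
top {'camera_matrix': array([[378.22274579,   0.        , 253.88887081],
       [  0.        , 378.22274579, 185.64470001],
       [  0.        ,   0.        ,   1.        ]]), 'R': array([[-0.02490801, -0.99946842, -0.02103485],
       [-0.99756821,  0.02621974, -0.06457703],
       [ 0.06509424,  0.01937521, -0.99769101]]), 't': array([0.13251802, 0.51980798, 1.24455494])} [0.44083132 0.09470483 1.27803642]
{'time': 0.1, 'joint_positions': array([-1.27959174,  0.33281861, -0.06469186,  1.46082918,  0.02162859,
        1.34987685, -0.08846848]), 'joint_vel': array([ 0.00267345, -0.00164364,  0.00012369,  0.00085886,  0.00137389,
        0.00103857, -0.00067252]), 'joint_torque': array([ 1.45573904e-03, -6.24544930e+01,  2.45510519e-02, -3.90716207e+01,
       -6.13991381e-02,  3.65198334e-02,  8.53616075e-05]), 'ee_pos': array([0.19284016, 0.59416362, 0.22184071]), 'eef_rot': array([ 1.56235209e-01,  9.87719686e-01, -6.15465841e-04, -5.48078823e-05]), 'ft_force': array([-0.82906113, -0.26953995,  0.74925764]), 'torque': array([-0.01311169, -0.00885621, -0.01126242]), 'width': 0.08702817172645853}
```

View pics/s0.png

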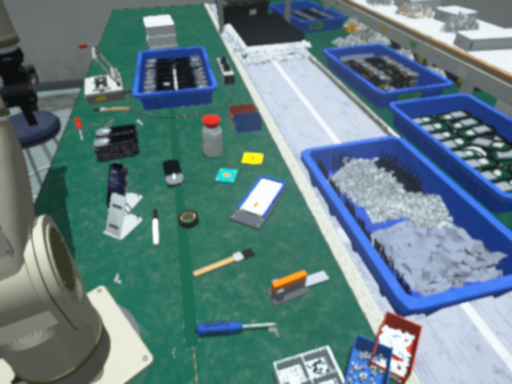

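View pics/t0.png

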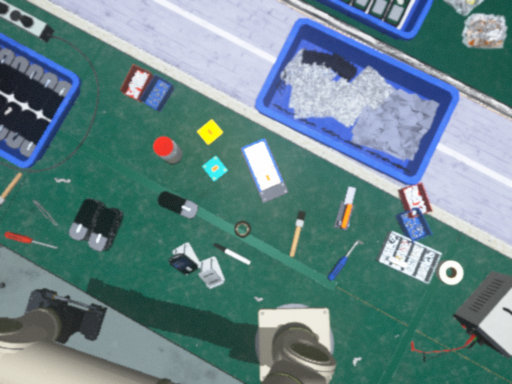

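```bash
python3 - <<'E'
from h import *
p,d=load('t0'); q,e=load('s0')
a=p[130:230,235:365,::-1]; cv2.imwrite('pics/tc.png',cv2.resize(a,None,fx=6,fy=6,interpolation=cv2.INTER_CUBIC))
a=q[165:310,200:340,::-1]; cv2.imwrite('pics/sc.png',cv2.resize(a,None,fx=4.1,fy=4.1,interpolation=cv2.INTER_CUBIC))
E
```

```text
(no output)
```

View pics/tc.png

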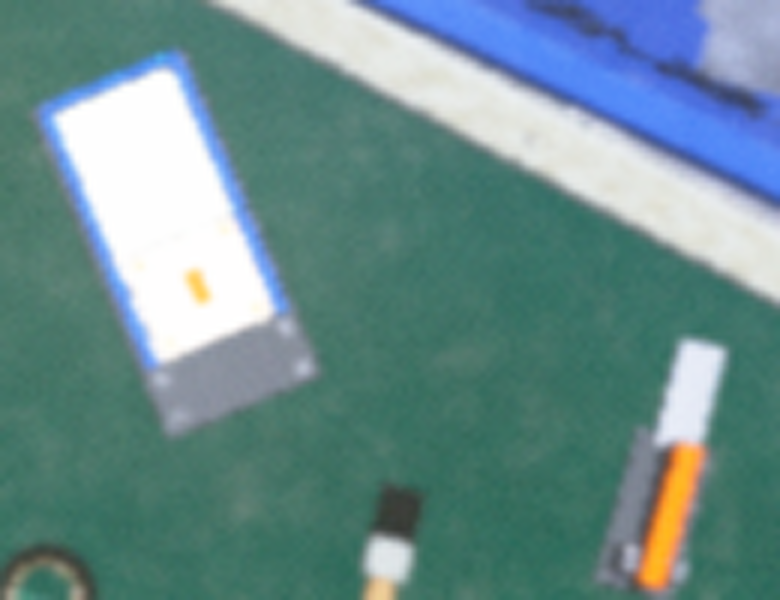

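View pics/sc.png

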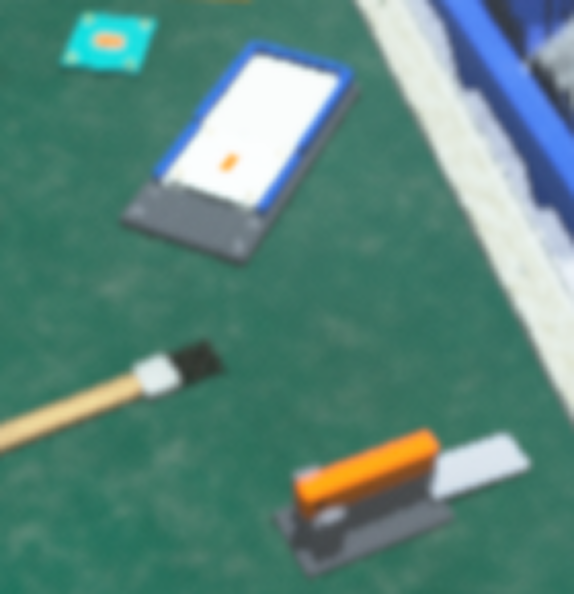

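Candidates for the plate: metal plate with orange mark in the jig's nest (top px 268,177), the turquoise plate (215,168) and the yellow plate (210,131). Only the first is metal with an orange mark and lies in the jig. The enlarged crop confirms it. The lifter is the orange handle at (347,213) on the grey rest. Next I measure poses.

```bash
python3 - <<'E'
from h import *
for n,tag,boxL,boxJ in (('top','t0',(330,180,365,235),(235,135,295,205)),('scene','s0',(262,262,335,310),(225,170,292,232))):
    p,d=load(tag); hsv=cv2.cvtColor(p,cv2.COLOR_RGB2HSV)
    def m(lo,hi,b):
        k=cv2.inRange(hsv,lo,hi); o=np.zeros_like(k); x0,y0,x1,y1=b;o[y0:y1,x0:x1]=k[y0:y1,x0:x1];return o
    k=m((5,150,150),(22,255,255),boxL)
    ys,xs=np.nonzero(k);print(n,'orange',len(xs),xs.mean(),ys.mean(),'depth',np.percentile(d[k>0],[5,50,95]))
    P=np.array([ray(n,x,y,.048) for x,y in zip(xs,ys)])[:,:2]
    rc=cv2.minAreaRect((P*1000).astype(np.float32));print('rect mm',rc, 'box',cv2.boxPoints(rc).round())
    # non-green in jig box
    g=m((60,60,40),(95,255,255),boxJ); x0,y0,x1,y1=boxJ
    ng=np.zeros_like(g); ng[y0:y1,x0:x1]=255-g[y0:y1,x0:x1]
    ng=cv2.morphologyEx(ng,cv2.MORPH_OPEN,np.ones((3,3)))
    c=max(cv2.findContours(ng,cv2.RETR_EXTERNAL,cv2.CHAIN_APPROX_NONE)[0],key=cv2.contourArea)
    print('jig',cv2.contourArea(c)); Q=np.array([ray(n,x,y,.008) for x,y in c[:,0]])[:,:2]*1000
    rc=cv2.minAreaRect(Q.astype(np.float32));print(rc,cv2.boxPoints(rc).round())
    ko=m((5,100,150),(28,255,255),boxJ);ys,xs=np.nonzero(ko);w=hsv[ys,xs,1].astype(float);print('mark',len(xs),ray(n,np.average(xs,weights=w),np.average(ys,weights=w),.017))
    v=np.zeros((384,512,3),np.uint8);v[...]=p[:,:,::-1];cv2.drawContours(v,[c],-1,(0,0,255),1);v[k>0]=(255,0,255);cv2.imwrite(f'pics/m_{n}.png',cv2.resize(v[y0-5:y1+90,x0-5:x1+75],None,fx=4,fy=4,interpolation=cv2.INTER_NEAREST))
E
```

```text
top orange 111 345.9549549549549 215.67567567567568 depth [1.21745604 1.22184014 1.26290715]
rect mm ((415.87066650390625, -175.63917541503906), (15.384319305419922, 76.41582489013672), 71.81117248535156) box [[ 377. -171.]
 [ 450. -195.]
 [ 455. -180.]
 [ 382. -156.]]
jig 1658.0
((576.5601806640625, 85.7090835571289), (205.85601806640625, 98.31782531738281), 21.416336059570312) [[463.  94.]
 [499.   2.]
 [690.  78.]
 [654. 169.]]
mark 10 [0.5503517  0.07297727 0.017     ]
scene orange 243 289.275720164609 278.69135802469134 depth [0.73272168 0.74432319 0.75596207]
rect mm ((414.3447265625, -181.2680206298828), (17.552978515625, 80.44363403320312), 71.6311264038086) box [[ 373. -177.]
 [ 450. -202.]
 [ 455. -186.]
 [ 379. -160.]]
jig 1652.5
((582.7567138671875, 87.79539489746094), (227.38172912597656, 101.8692855834961), 21.897153854370117) [[458.  93.]
 [496.  -2.]
 [707.  83.]
 [669. 177.]]
mark 13 [0.56259996 0.1510869  0.017     ]
```

```bash
python3 - <<'E'
from h import *
p,d=load('t0'); q,e=load('s0')
for nm,a in (('a',p[134:208,234:296]),('b',q[168:236,222:296])):
    f=8; b=cv2.resize(a[:,:,::-1],None,fx=f,fy=f,interpolation=cv2.INTER_CUBIC)
    for i in range(0,a.shape[1],10): cv2.line(b,(i*f+4,0),(i*f+4,b.shape[0]),(0,0,0),1)
    for i in range(0,a.shape[0],10): cv2.line(b,(0,i*f+4),(b.shape[1],i*f+4),(0,0,0),1)
    cv2.imwrite(f'pics/g{nm}.png',b)
for nm,a in (('c',p[180:240,325:370]),('d',q[258:315,260:336])):
    f=8; b=cv2.resize(a[:,:,::-1],None,fx=f,fy=f,interpolation=cv2.INTER_CUBIC)
    for i in range(0,a.shape[1],10): cv2.line(b,(i*f+4,0),(i*f+4,b.shape[0]),(0,0,0),1)
    for i in range(0,a.shape[0],10): cv2.line(b,(0,i*f+4),(b.shape[1],i*f+4),(0,0,0),1)
    cv2.imwrite(f'pics/g{nm}.png',b)
E
```

```text
(no output)
```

View pics/ga.png

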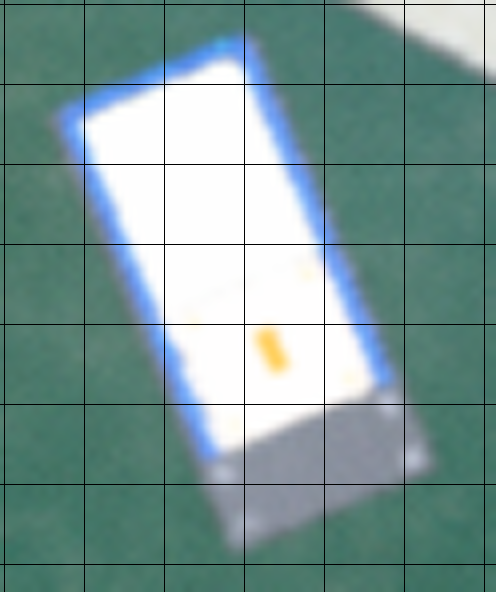

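View pics/gb.png

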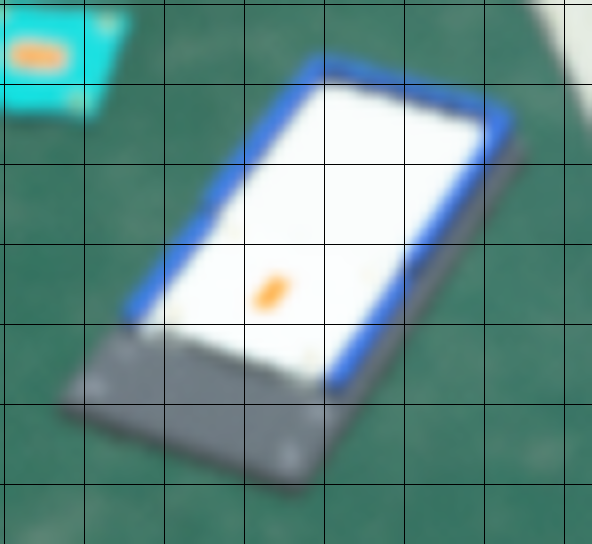

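View pics/gc.png

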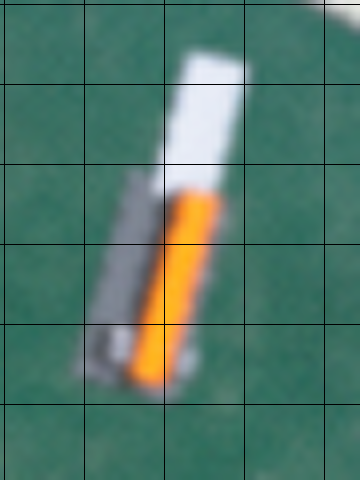

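View pics/gd.png

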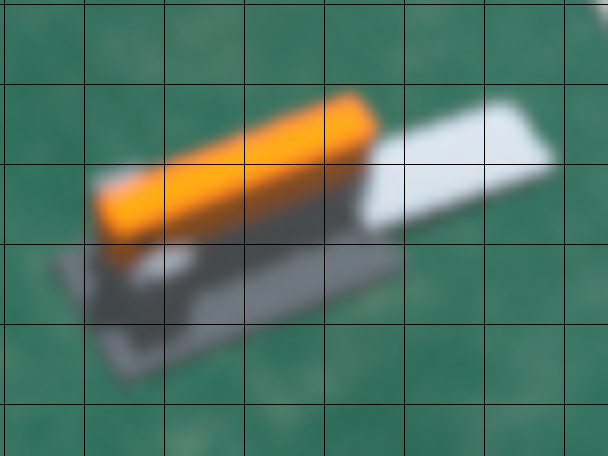

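```bash
python3 - <<'E'
from h import *
def tri(a,b):
    # two-view triangulation
    A=[]
    for n,(u,v) in (('top',a),('scene',b)):
        c=imaging.get_calibration(n);P=np.array(c['camera_matrix'])@np.c_[np.array(c['R']),np.array(c['t'])]
        A.append(P.astype(float))
    X=cv2.triangulatePoints(A[0],A[1],np.array(a,float).reshape(2,1),np.array(b,float).reshape(2,1));return (X[:3]/X[3]).ravel()*1000
def show(nm,z,a,b):
    print(nm,'top',(ray('top',*a,z)*1000).round(1),'scene',(ray('scene',*b,z)*1000).round(1),'tri',tri(a,b).round(1))
show('frontL',.008,(262.75,202),(229,217.5))
show('frontR',.008,(287.75,191.9),(259,228.1))
show('backL',.024,(240.4,148.25),(261.25,174.4))
show('backR',.024,(264.5,138.25),(285.9,181.5))
show('mark',.017,(267.4,177.4),(255.4,204.1))
show('hF_L',.048,(347.4,203.25),(303.25,269))
show('hF_R',.048,(352.3,204),(306.75,273.1))
show('hR_L',.048,(340.4,227.25),(271.5,280.5))
show('hR_R',.048,(345.8,228),(274.5,287.2))
show('tipL',.008,(348,186),(323,270.2))
show('tipR',.008,(355.5,187.6),(328.8,277.5))
for n,t in(('top','t0'),('scene','s0')):
  p,d=load(t)
for u,v in ((352,191),(350,196),(347,202),(348,208),(345,215),(343,224),(275,196),(255,160),(264,170)):
    p,d=load('t0');print((u,v),(pt('top',u,v,d[v,u])*1000).round(1))
p,d=load('s0')
for u,v in ((325,273),(318,275),(312,278),(307,282),(295,273),(240,222),(268,190)): print('s',(u,v),(pt('scene',u,v,d[v,u])*1000).round(1))
E
```

```text
frontL top [467.9  91.    8. ] scene [465.6  88.3   8. ] tri [467.9  91.1   4.6]
frontR top [499.7   6.3   8. ] scene [497.9   2.5   8. ] tri [500.2   5.7   3.9]
backL top [649.2 161.1  24. ] scene [651.7 155.8  24. ] tri [651.5 159.7  21.6]
backR top [680.7  79.6  24. ] scene [680.9  78.8  24. ] tri [681.   79.4  23.5]
mark top [549.5  73.3  17. ] scene [549.3  72.   17. ] tri [549.9  73.1  15.9]
hF_L top [ 456.1 -182.3   48. ] scene [ 455.7 -184.6   48. ] tri [ 456.6 -183.2   45.7]
hF_R top [ 453.3 -197.9   48. ] scene [ 452.9 -197.2   48. ] tri [ 453.  -197.6   48.4]
hR_L top [ 379.5 -156.7   48. ] scene [ 382.9 -158.8   48. ] tri [ 380.9 -157.8   48.4]
hR_R top [ 376.7 -173.9   48. ] scene [ 375.6 -175.1   48. ] tri [ 376.6 -174.3   46.2]
tipL top [ 514.2 -195.6    8. ] scene [ 512.8 -199.7    8. ] tri [ 515.1 -197.3    3.5]
tipR top [ 508.2 -220.4    8. ] scene [ 506.2 -221.8    8. ] tri [ 508.2 -220.9    5.3]
(352, 191) [ 497.3 -209.     5. ]
(350, 196) [ 480.7 -201.6    5.2]
(347, 202) [ 460.8 -189.6   10.2]
(348, 208) [ 440.8 -183.7   47.3]
(345, 215) [ 418.5 -172.4   50.7]
(343, 224) [ 389.8 -165.2   49.3]
(275, 196) [487.2  49.2   3.5]
(255, 160) [609.  113.3  18.7]
(264, 170) [574.8  84.   16. ]
s (325, 273) [ 510.9 -207.3    6.5]
s (318, 275) [ 491.7 -201.7   10.8]
s (312, 278) [ 476.  -197.3    9.7]
s (307, 282) [ 457.3 -198.1   12.9]
s (295, 273) [ 434.5 -179.5   47.7]
s (240, 222) [477.9  56.4   5.3]
s (268, 190) [620.9  94.3  15.2]
```

```bash
cat >> h.py <<'E'
from scipy.spatial.transform import Rotation as Ro
J0=np.array([.5788,.0854]);JA=np.radians(21.6)
def jig(x,y=0): return J0+np.array([x*np.cos(JA)-y*np.sin(JA),x*np.sin(JA)+y*np.cos(JA)])/1000
def shift(target,cur=None):
    s=read_state();R=Ro.from_quat(s['eef_rot']).as_matrix();return (R.T@(np.array(target)-(s['ee_pos'] if cur is None else cur))).round(4)
E
python3 - <<'E'
from h import *
print(shift((.46,.2,.223)),shift((.43,-.1825,.12)),shift((.43,-.1825,.023)))
print(ray('top',166,150,.13),ray('top',243,228,.019),ray('top',301,215,.01))
E
```

```text
[-0.3758 -0.2925 -0.0008] [-0.4653 -0.6654  0.1027] [-0.4653 -0.6653  0.1997]
[0.63268588 0.38459322 0.13      ] [0.38328818 0.15874711 0.019     ] [ 0.42136491 -0.03531576  0.01      ]
```

>>> move_arm(
  series=[
    [-0.04,-0.03,0,0],
    [-0.08,-0.06,0,0],
    [-0.12,-0.09,0,0],
    [-0.16,-0.12,0,0],
    [-0.2,-0.15,0,0],
    [-0.24,-0.18,0,0],
    [-0.28,-0.21,0,0],
    [-0.32,-0.24,0,0],
    [-0.36,-0.27,0,0],
    [-0.376,-0.293,0,0],
    [-0.376,-0.293,0,0],
    [-0.376,-0.293,0,0],
  ],
  claw=1,
)

```text
time: 1.3
ee_pos: [0.46, 0.1996, 0.2223]
eef_rot: [0.157, 0.988, 0.0, -0.0]
ft_force: [-0.7, 0.3, -0.3]
width: 0.0868
```

```bash
python3 - <<'E'
from h import *
s=read_state();print(s['ee_pos'],s['eef_rot'],s['joint_positions'].round(2))
print(shift((.43,-.1825,.12)),shift((.43,-.1825,.023)))
E
```

```text
[0.45996542 0.19959153 0.22233722] [ 1.56797761e-01  9.87630696e-01  6.26295236e-05 -2.57220251e-04] [-0.76  0.05  0.27  1.79 -0.01  1.3   0.77]
[-0.0899 -0.3726  0.1023] [-0.09   -0.3726  0.1993]
```

>>> move_arm(
  series=[
    [-0.01,-0.045,0.0,0],
    [-0.02,-0.09,0.0,0],
    [-0.03,-0.135,0.01,0],
    [-0.04,-0.18,0.02,0],
    [-0.05,-0.22,0.04,0],
    [-0.06,-0.26,0.06,0],
    [-0.07,-0.3,0.08,0],
    [-0.08,-0.34,0.1,0],
    [-0.09,-0.3726,0.1023,0],
    [-0.09,-0.3726,0.1023,0],
    [-0.09,-0.3726,0.1023,0],
  ],
)

```text
time: 2.4
ee_pos: [0.431, -0.1816, 0.12]
eef_rot: [0.156, 0.988, 0.0, -0.0]
ft_force: [0.0, 0.8, -0.6]
width: 0.0873
```

```bash
python3 - <<'E'
from h import *
s=read_state();print(s['ee_pos'],s['eef_rot'],s['joint_positions'].round(2),s['ft_force'])
print(shift((.43,-.1825,.026)))
p,d=snap('top','t1');q,e=snap('scene','s1')
a=p[160:250,310:390,::-1];b=q[225:325,240:345,::-1]
cv2.imwrite('pics/t1c.png',np.hstack([cv2.resize(a,(360,400)),cv2.resize(b,(420,400))]))
E
```

```text
[ 0.43100793 -0.18156426  0.11999686] [ 1.56026853e-01  9.87752766e-01  2.81720928e-05 -3.05362085e-04] [-0.37  0.07  0.7   2.02 -0.05  1.07  1.61] [ 0.03536044  0.78851157 -0.63843396]
[ 0.0006 -0.0012  0.094 ]
```

View pics/t1c.png

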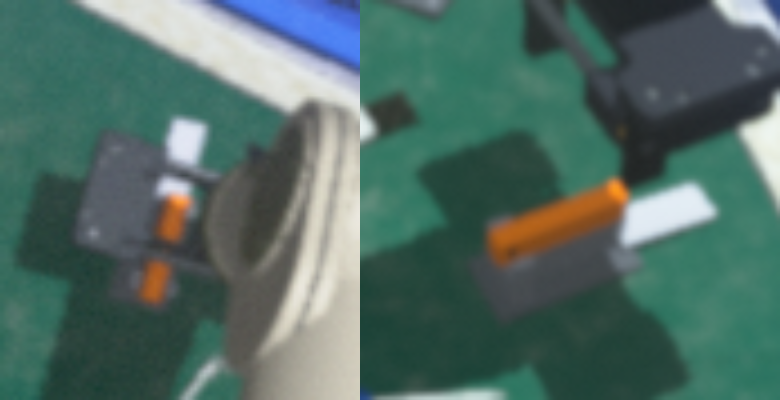

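>>> move_arm(
  series=[
    [0.0006,-0.0012,0.02,0],
    [0.0006,-0.0012,0.04,0],
    [0.0006,-0.0012,0.055,0],
    [0.0006,-0.0012,0.07,0],
    [0.0006,-0.0012,0.08,0],
    [0.0006,-0.0012,0.088,0],
    [0.0006,-0.0012,0.094,0],
    [0.0006,-0.0012,0.094,0],
    [0.0006,-0.0012,0.094,0],
  ],
)

```text
time: 3.4
ee_pos: [0.43, -0.1834, 0.0265]
eef_rot: [0.156, 0.988, 0.0, 0.0]
ft_force: [0.0, -0.2, -0.2]
width: 0.0868
```

```bash
python3 - <<'E'
from h import *
s=read_state();print(s['ee_pos'],s['ft_force'],s['torque'])
p,d=snap('top','t2');q,e=snap('scene','s2')
a=p[160:250,310:390,::-1];b=q[225:325,240:345,::-1]
cv2.imwrite('pics/t2c.png',np.hstack([cv2.resize(a,(360,400)),cv2.resize(b,(420,400))]))
E
```

```text
[ 0.4300077  -0.18339279  0.02649173] [ 0.00107764 -0.23808669 -0.23045921] [ 0.02144336  0.05650471 -0.02764598]
```

View pics/t2c.png

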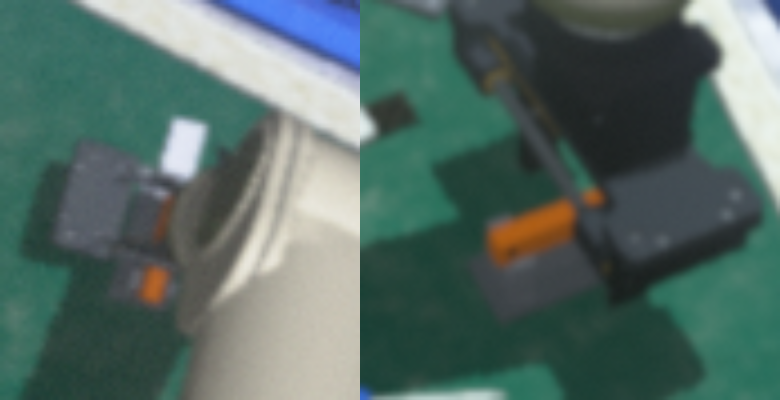

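>>> move_arm(
  series=[
    [0,0,0,0],
    [0,0,0,0],
    [0,0,0,0],
    [0,0,0,0],
    [0,0,0,0],
    [0,0,0,0],
    [0,0,0,0],
    [0,0,0,0],
    [0,0,0,0],
    [0,0,0,0],
  ],
  claw=-1,
  newtons=40,
)

```text
time: 4.5
ee_pos: [0.4297, -0.1834, 0.0262]
eef_rot: [0.156, 0.988, 0.0, -0.0]
ft_force: [1.1, -0.4, -0.0]
width: 0.0152
```

>>> move_arm(
  series=[
    [0,0,0,0],
    [0,0,0,0],
    [0,0,-0.003,0],
    [0,0,-0.01,0],
    [0,0,-0.02,0],
    [0,0,-0.03,0],
    [0,0,-0.04,0],
    [0,0,-0.05,0],
    [0,0,-0.05,0],
  ],
)

```text
time: 5.4
ee_pos: [0.4307, -0.1836, 0.0778]
eef_rot: [0.156, 0.988, 0.0, 0.001]
ft_force: [0.2, -0.1, -0.8]
width: 0.0137
```

```bash
python3 - <<'E'
from h import *
s=read_state();print(s['ee_pos'],s['ft_force'],s['torque'],s['width'])
p,d=snap('top','t3');q,e=snap('scene','s3')
a=p[160:250,310:390,::-1];b=q[225:325,240:345,::-1]
cv2.imwrite('pics/t3c.png',np.hstack([cv2.resize(a,(360,400)),cv2.resize(b,(420,400))]))
E
```

```text
[ 0.43071488 -0.18356889  0.07776067] [ 0.22770564 -0.07346098 -0.84054716] [ 0.02500733 -0.01677642  0.01932662] 0.013719971783718738
```

View pics/t3c.png

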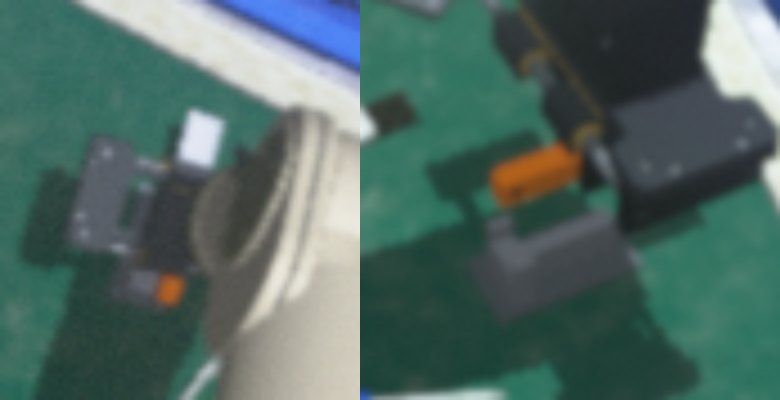

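```bash
python3 - <<'E'
from h import *
t=jig(-200);print(t,shift((*t,.06),(.4300,-.1832,.0767)))
E
```

```text
[0.3928447  0.01177509] [0.0955 0.174  0.0167]
```

>>> move_arm(
  series=[
    [0.01,0.02,0,0],
    [0.02,0.04,0,-0.05],
    [0.03,0.06,0,-0.15],
    [0.04,0.08,0,-0.25],
    [0.05,0.1,0,-0.35],
    [0.06,0.12,0,-0.45],
    [0.07,0.14,0,-0.55],
    [0.085,0.16,0,-0.65],
    [0.0955,0.174,0.0,-0.691],
    [0.0955,0.174,0.01,-0.691],
    [0.0955,0.174,0.0167,-0.691],
    [0.0955,0.174,0.0167,-0.691],
  ],
)

```text
time: 6.7
ee_pos: [0.3919, 0.0106, 0.0583]
eef_rot: [-0.186, 0.982, -0.0, -0.001]
ft_force: [0.6, 0.4, -0.8]
width: 0.0136
```

```bash
python3 - <<'E'
from h import *
s=read_state();print(s['ee_pos'],s['eef_rot'],s['ft_force'],s['joint_positions'].round(2),Ro.from_quat(s['eef_rot']).as_matrix()[:,0])
p,d=snap('top','t4');q,e=snap('scene','s4')
a=p[130:250,230:350,::-1];b=q[165:305,180:320,::-1]
cv2.imwrite('pics/t4c.png',np.hstack([cv2.resize(a,(400,400)),cv2.resize(b,(400,400))]))
E
```

```text
[0.39192835 0.0105737  0.05833222] [-1.86284268e-01  9.82495240e-01 -2.76030969e-04 -1.09514366e-03] [ 0.57917429  0.4099838  -0.77719331] [-0.62 -0.03  0.48  2.24  0.02  0.92  1.79] [-0.93059394 -0.36604621  0.00225479]
```

View pics/t4c.png

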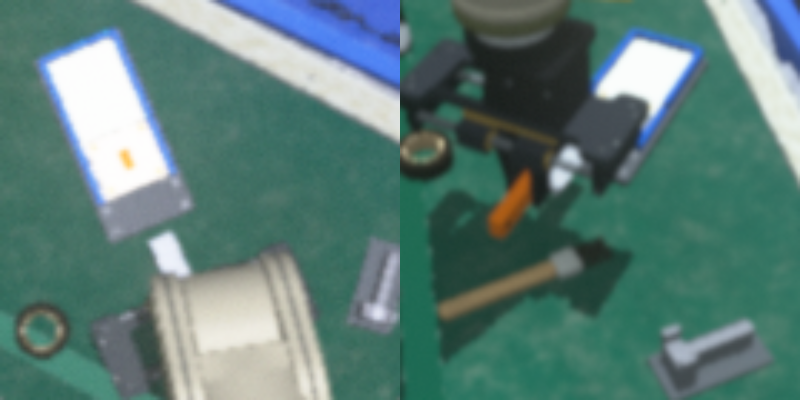

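```bash
python3 - <<'E'
from h import *
for u,v in((275.,201.4),(281.6,200.2)):
    X=ray('top',u,v,.04)[:2]-J0; print(X*1000,(X@[np.cos(JA),np.sin(JA)])*1000,(X@[-np.sin(JA),np.cos(JA)])*1000)
p,d=load('t4')
b=cv2.resize(p[185:225,255:300,::-1],None,fx=12,fy=12,interpolation=cv2.INTER_CUBIC);cv2.imwrite('pics/t4d.png',b)
E
```

```text
[-110.58985032  -34.35417304] -115.47045698433027 8.7691368934293
[-107.21977716  -56.00519573] -120.3073152480941 -12.60208157132895
```

View pics/t4d.png

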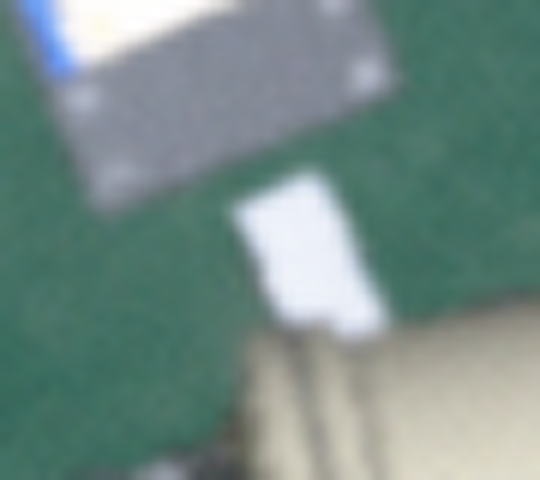

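>>> move_arm(
  series=[
    [0,0,0.012,0],
    [0,0,0.022,0],
    [0,0,0.03,0],
    [0,0,0.034,0],
    [0,0,0.034,0],
    [0,0,0.035,0],
    [0,0,0.036,0],
    [0,0,0.036,0],
  ],
)

```text
time: 7.6
ee_pos: [0.3928, 0.0117, 0.0237]
eef_rot: [-0.188, 0.982, 0.0, 0.0]
ft_force: [0.1, -0.0, -0.1]
width: 0.0139
```

>>> move_arm(
  series=[
    [0,0,0.0005,0],
    [0,0,0.001,0],
    [0,0,0.001,0],
  ],
)

```text
time: 7.9
ee_pos: [0.3927, 0.0116, 0.0225]
eef_rot: [-0.187, 0.982, 0.0, 0.0]
ft_force: [0.1, -0.2, -0.5]
width: 0.0139
```

>>> move_arm(
  series=[
    [0,0,0.0005,0],
    [0,0,0.001,0],
    [0,0,0.001,0],
  ],
)

```text
time: 8.2
ee_pos: [0.3926, 0.0116, 0.0215]
eef_rot: [-0.187, 0.982, 0.0, -0.0]
ft_force: [-0.9, -0.2, 1.6]
width: 0.0136
```

>>> move_arm(
  series=[
    [0,0,0.0005,0],
    [0,0,0.001,0],
    [0,0,0.001,0],
  ],
)

```text
time: 8.5
ee_pos: [0.3926, 0.0115, 0.0206]
eef_rot: [-0.187, 0.982, 0.0, -0.0]
ft_force: [-2.7, -0.9, 6.4]
width: 0.0138
```

```bash
python3 - <<'E'
from h import *
s=read_state();print(s['ee_pos'],s['ft_force'],s['torque'])
E
```

```text
[0.39256424 0.01151762 0.02060403] [-2.73224482 -0.93539453  6.36032988] [-0.12383899  0.41020925 -0.03862924]
```

>>> move_arm(
  series=[
    [0,0,-0.005,0],
    [0,0,-0.012,0],
    [0,0,-0.014,0],
    [-0.01,0,-0.014,0],
    [-0.02,0,-0.014,0],
    [-0.03,0,-0.014,0],
    [-0.03,0,-0.012,0],
    [-0.03,0,-0.0105,0],
    [-0.03,0,-0.0105,0],
    [-0.03,0,-0.0105,0],
  ],
)

```text
time: 9.5
ee_pos: [0.4201, 0.0225, 0.0308]
eef_rot: [-0.187, 0.982, 0.0, -0.0]
ft_force: [-0.2, -0.1, -1.8]
width: 0.0138
```

```bash
python3 - <<'E'
from h import *
s=read_state();print(s['ee_pos'],s['ft_force'],s['torque'])
E
```

```text
[0.42010244 0.02246447 0.03083013] [-0.22582894 -0.0928989  -1.80821154] [ 0.04367929  0.01155076 -0.02554276]
```

>>> move_arm(
  series=[
    [0,0,0.0003,0],
    [0,0,0.0006,0],
    [0,0,0.0006,0],
    [0,0,0.0006,0],
  ],
)

```text
time: 9.9
ee_pos: [0.4205, 0.0227, 0.0305]
eef_rot: [-0.188, 0.982, 0.0, 0.0]
ft_force: [0.7, -0.3, -1.7]
width: 0.0135
```

```bash
python3 - <<'E'
from h import *
s=read_state();print(s['ee_pos'],s['ft_force'],s['torque'])
E
```

```text
[0.42049755 0.02265358 0.03045865] [ 0.69061699 -0.28428986 -1.71864241] [0.0350807  0.01470318 0.02777194]
```

>>> move_arm(
  series=[
    [0,0,0.0003,0],
    [0,0,0.0003,0],
    [0,0,0.0003,0],
  ],
)

```text
time: 10.2
ee_pos: [0.4205, 0.0227, 0.0301]
eef_rot: [-0.187, 0.982, 0.0, 0.0]
ft_force: [-0.5, -1.4, -1.1]
width: 0.0136
```

>>> move_arm(
  series=[
    [0,0,0.0003,0],
    [0,0,0.0003,0],
    [0,0,0.0003,0],
  ],
)

```text
time: 10.5
ee_pos: [0.4205, 0.0226, 0.0298]
eef_rot: [-0.188, 0.982, 0.0, 0.0]
ft_force: [-0.0, -0.4, -0.8]
width: 0.0135
```

>>> move_arm(
  series=[
    [0,0,0.0003,0],
    [0,0,0.0003,0],
    [0,0,0.0003,0],
  ],
)

```text
time: 10.8
ee_pos: [0.4205, 0.0226, 0.0295]
eef_rot: [-0.187, 0.982, 0.0, 0.0]
ft_force: [-0.3, -0.4, -0.5]
width: 0.0136
```

```bash
python3 - <<'E'
from h import *
s=read_state();print(s['ee_pos'],s['ft_force'],s['torque'])
E
```

```text
[0.42053165 0.02264406 0.02954781] [-0.3407191  -0.36776708 -0.50063869] [0.01756261 0.1140754  0.03135366]
```

>>> move_arm(
  series=[
    [0,0,0.0003,0],
    [0,0,0.0003,0],
    [0,0,0.0003,0],
  ],
)

```text
time: 11.1
ee_pos: [0.4205, 0.0226, 0.0293]
eef_rot: [-0.187, 0.982, 0.0, -0.0]
ft_force: [-2.0, -1.6, 2.0]
width: 0.0137
```

```bash
python3 - <<'E'
from h import *
s=read_state();print(s['ee_pos'],s['ft_force'],s['torque'])
E
```

```text
[0.42052021 0.02264279 0.02926656] [-1.96429137 -1.55882787  1.99051155] [0.00070196 0.17737232 0.02861856]
```

>>> move_arm(
  series=[
    [0,0,-0.0008,0],
    [0,0,-0.0008,0],
    [-0.005,0,-0.0008,0],
    [-0.01,0,-0.0008,0],
    [-0.015,0,-0.0008,0],
    [-0.018,0,-0.0008,0],
    [-0.018,0,-0.0008,0],
    [-0.018,0,-0.0008,0],
  ],
)

```text
time: 11.9
ee_pos: [0.4372, 0.0292, 0.0299]
eef_rot: [-0.187, 0.982, -0.0, -0.0]
ft_force: [-0.3, 0.5, -1.2]
width: 0.0137
```

```bash
python3 - <<'E'
from h import *
s=read_state();print(s['ee_pos'],s['ft_force'],s['torque'])
p,d=snap('top','t5');q,e=snap('scene','s5')
a=p[135:210,230:305,::-1];b=q[165:245,220:300,::-1]
cv2.imwrite('pics/t5c.png',np.hstack([cv2.resize(a,(400,400)),cv2.resize(b,(400,400))]))
E
```

```text
[0.43716815 0.02919541 0.02990614] [-0.34593627  0.46400571 -1.20932673] [ 0.0553214   0.03004463 -0.02816102]
```

View pics/t5c.png

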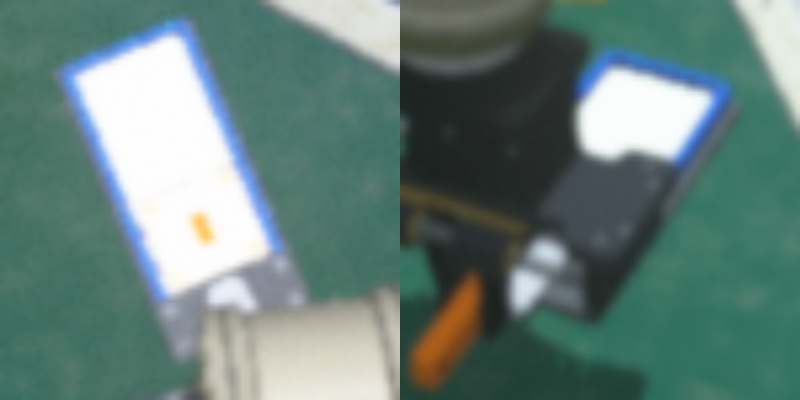

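>>> move_arm(
  series=[
    [-0.002,0,0,0],
    [-0.004,0,0,0],
    [-0.006,0,0,0],
    [-0.007,0,0,0],
    [-0.008,0,0,0],
  ],
)

```text
time: 12.5
ee_pos: [0.4448, 0.0323, 0.03]
eef_rot: [-0.188, 0.982, -0.0, -0.0]
ft_force: [-0.0, -0.5, -0.6]
width: 0.0135
```

```bash
python3 - <<'E'
from h import *
s=read_state();print(s['ee_pos'],s['ft_force'],s['torque'])
E
```

```text
[0.44479515 0.03227205 0.03000376] [-0.03011687 -0.52091087 -0.63128498] [0.05968235 0.07171022 0.01547604]
```

>>> move_arm(
  series=[
    [-0.001,0,0,0],
    [-0.002,0,0,0],
    [-0.003,0,0,0],
    [-0.004,0,0,0],
    [-0.004,0,0,0],
  ],
)

```text
time: 13.0
ee_pos: [0.4485, 0.0337, 0.03]
eef_rot: [-0.188, 0.982, 0.0, 0.0]
ft_force: [-0.2, 0.6, -0.5]
width: 0.0136
```

```bash
python3 - <<'E'
from h import *
s=read_state();print(s['ee_pos'],s['ft_force'],s['torque'])
E
```

```text
[0.44852346 0.033745   0.03003347] [-0.18564015  0.61392857 -0.48042437] [0.07052675 0.0518492  0.05767828]
```

```bash
python3 - <<'E'
from h import *
p,d=snap('top','t6')
for t in ('t5','t6'):
    P,_=load(t);hsv=cv2.cvtColor(P,cv2.COLOR_RGB2HSV);k=cv2.inRange(hsv,(5,60,120),(28,255,255))[165:190,255:280];ys,xs=np.nonzero(k);w=hsv[165:190,255:280][ys,xs,1].astype(float);print(t,len(xs),255+np.average(xs,weights=w),165+np.average(ys,weights=w))
a=p[165:210,250:305,::-1]
cv2.imwrite('pics/t6c.png',cv2.resize(a,None,fx=10,fy=10,interpolation=cv2.INTER_CUBIC))
E
```

```text
t5 16 267.45857830037414 177.2260823089257
t6 16 267.4586225306994 177.22690870261613
```

View pics/t6c.png

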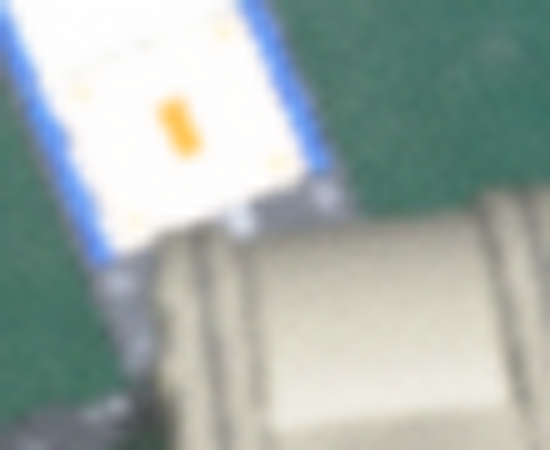

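>>> move_arm(
  series=[
    [-0.001,0,0,0],
    [-0.002,0,0,0],
    [-0.003,0,0,0],
    [-0.004,0,0,0],
    [-0.005,0,0,0],
  ],
)

```text
time: 13.55
ee_pos: [0.4531, 0.0356, 0.03]
eef_rot: [-0.187, 0.982, 0.0, -0.0]
ft_force: [-0.3, -0.2, -0.6]
width: 0.0139
```

```bash
python3 - <<'E'
from h import *
s=read_state();print(s['ee_pos'],s['ft_force'],s['torque'])
E
```

```text
[0.45310957 0.03558953 0.03000385] [-0.32052292 -0.24251923 -0.63382733] [-0.01583299  0.05388815 -0.0153824 ]
```

>>> move_arm(
  series=[
    [-0.001,0,0,0],
    [-0.002,0,0,0],
    [-0.003,0,0,0],
    [-0.004,0,0,0],
    [-0.005,0,0,0],
  ],
)

```text
time: 14.05
ee_pos: [0.4577, 0.0374, 0.03]
eef_rot: [-0.187, 0.982, 0.0, -0.0]
ft_force: [-0.6, 0.7, -1.4]
width: 0.0137
```

```bash
python3 - <<'E'
from h import *
s=read_state();print(s['ee_pos'],s['ft_force'],s['torque'])
p,d=snap('top','t7')
for t in ('t5','t7'):
    P,_=load(t);hsv=cv2.cvtColor(P,cv2.COLOR_RGB2HSV);k=cv2.inRange(hsv,(5,60,120),(28,255,255))[165:190,255:280];ys,xs=np.nonzero(k);w=hsv[165:190,255:280][ys,xs,1].astype(float);print(t,len(xs),255+np.average(xs,weights=w),165+np.average(ys,weights=w))
E
```

```text
[0.45774818 0.03741097 0.02999523] [-0.56385833  0.74407075 -1.35995261] [ 0.05851513  0.10940871 -0.04388253]
t5 16 267.45857830037414 177.2260823089257
t7 15 267.3745819397993 177.00334448160535
```

>>> move_arm(
  series=[
    [0,0,-0.001,0],
    [0,0,-0.002,0],
    [-0.0002,0,-0.0035,0],
    [-0.0004,0,-0.005,0],
    [-0.0006,0,-0.0065,0],
    [-0.0008,0,-0.0084,0],
    [-0.001,0,-0.0104,0],
    [-0.0015,0,-0.0125,0],
    [-0.0022,0,-0.0145,0],
    [-0.0022,0,-0.0158,0],
    [-0.0022,0,-0.0158,0],
  ],
)

```text
time: 15.2
ee_pos: [0.46, 0.0383, 0.0461]
eef_rot: [-0.188, 0.982, 0.0, 0.0]
ft_force: [-0.3, 0.1, -1.2]
width: 0.0138
```

```bash
python3 - <<'E'
from h import *
s=read_state();print(s['ee_pos'],s['ft_force'],s['torque'])
p,d=snap('top','t8');q,e=snap('scene','s8')
a=p[135:210,230:305,::-1];b=q[165:245,220:300,::-1]
cv2.imwrite('pics/t8c.png',np.hstack([cv2.resize(a,(400,400)),cv2.resize(b,(400,400))]))
E
```

```text
[0.45997192 0.03827041 0.04605217] [-0.34393875  0.11368065 -1.20468942] [ 0.00422311  0.0382132  -0.03890796]
```

View pics/t8c.png

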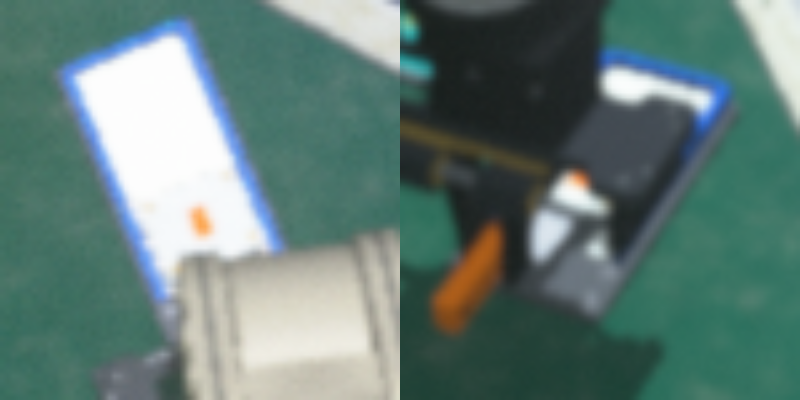

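>>> move_arm(
  series=[
    [-0.0006,0,-0.0018,0],
    [-0.0012,0,-0.0036,0],
    [-0.0018,0,-0.0054,0],
    [-0.0024,0,-0.007,0],
    [-0.0032,0,-0.0086,0],
    [-0.004,0,-0.0102,0],
    [-0.0048,0,-0.0117,0],
    [-0.0057,0,-0.0132,0],
    [-0.007,0,-0.015,0],
    [-0.0084,0,-0.0168,0],
    [-0.0099,0,-0.0187,0],
    [-0.0099,0,-0.0187,0],
  ],
)

```text
time: 16.5
ee_pos: [0.4693, 0.042, 0.0648]
eef_rot: [-0.188, 0.982, 0.0, 0.0]
ft_force: [-0.2, 0.6, -2.0]
width: 0.0137
```

```bash
python3 - <<'E'
from h import *
s=read_state();print(s['ee_pos'],s['ft_force'],s['torque'])
p,d=snap('top','t9');q,e=snap('scene','s9')
a=p[135:210,230:305,::-1];b=q[165:245,220:300,::-1]
cv2.imwrite('pics/t9c.png',np.hstack([cv2.resize(a,(400,400)),cv2.resize(b,(400,400))]))
E
```

```text
[0.46928701 0.04197673 0.06480983] [-0.16641355  0.60773212 -2.04456567] [0.04828292 0.06351914 0.039955  ]
```

View pics/t9c.png

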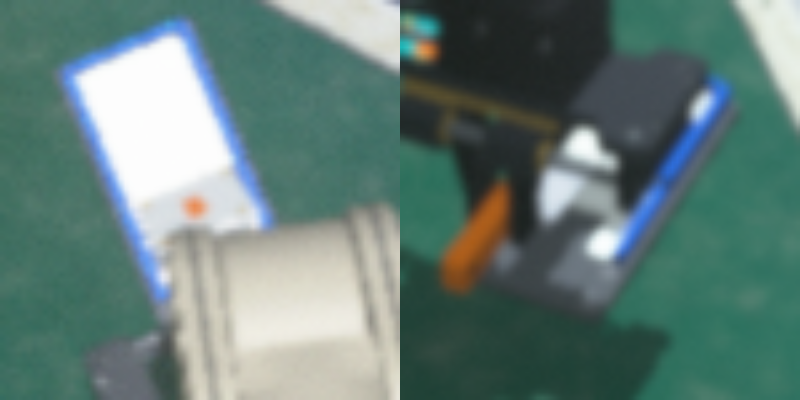

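>>> move_arm(
  series=[
    [-0.0014,0,-0.0012,0],
    [-0.0028,0,-0.0023,0],
    [-0.0042,0,-0.0034,0],
    [-0.0057,0,-0.0044,0],
    [-0.0073,0,-0.0053,0],
    [-0.009,0,-0.0061,0],
    [-0.0106,0,-0.0068,0],
    [-0.0123,0,-0.0075,0],
    [-0.014,0,-0.008,0],
    [-0.016,0,-0.0086,0],
    [-0.018,0,-0.0091,0],
    [-0.0194,0,-0.0095,0],
    [-0.0194,0,-0.0095,0],
  ],
)

```text
time: 17.9
ee_pos: [0.4872, 0.0491, 0.0741]
eef_rot: [-0.188, 0.982, 0.0, 0.0]
ft_force: [-0.7, 0.0, -0.9]
width: 0.0137
```

```bash
python3 - <<'E'
from h import *
s=read_state();print(s['ee_pos'],s['ft_force'],s['torque'])
p,d=snap('top','t10');q,e=snap('scene','s10')
a=p[135:210,230:305,::-1];b=q[165:245,220:300,::-1]
cv2.imwrite('pics/t10c.png',np.hstack([cv2.resize(a,(400,400)),cv2.resize(b,(400,400))]))
E
```

```text
[0.48720757 0.04907172 0.07407946] [-0.70220217  0.02305383 -0.89113326] [-0.0078539   0.02738879  0.00162252]
```

View pics/t10c.png

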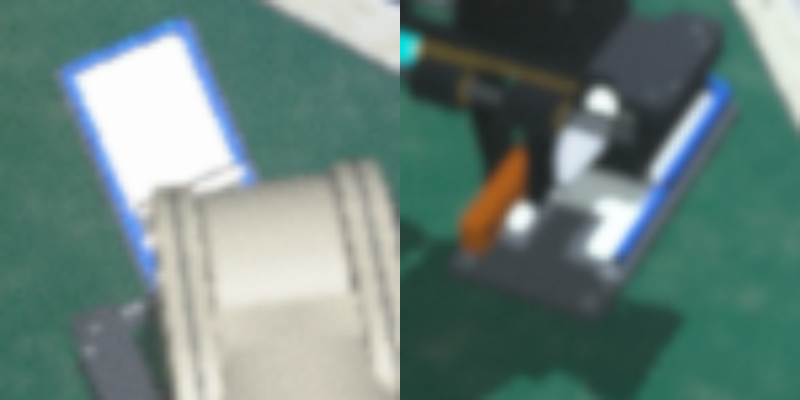

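>>> move_arm(
  series=[
    [-0.0015,0,-0.0003,0],
    [-0.003,0,-0.0005,0],
    [-0.0045,0,-0.0006,0],
    [-0.006,0,-0.0007,0],
    [-0.0075,0,-0.0008,0],
    [-0.009,0,-0.0008,0],
    [-0.0105,0,-0.0008,0],
    [-0.012,0,-0.0008,0],
    [-0.0132,0,-0.0008,0],
    [-0.0144,0,-0.0008,0],
    [-0.0156,0,-0.0008,0],
    [-0.0168,0,-0.0008,0],
    [-0.018,0,-0.0008,0],
    [-0.018,0,-0.0008,0],
    [-0.018,0,-0.0008,0],
  ],
)

```text
time: 19.5
ee_pos: [0.5037, 0.0556, 0.0748]
eef_rot: [-0.187, 0.982, 0.0, -0.0]
ft_force: [0.4, -0.8, -1.4]
width: 0.0137
```

```bash
python3 - <<'E'
from h import *
s=read_state();print(s['ee_pos'],s['ft_force'],s['torque'])
p,d=snap('top','t11');q,e=snap('scene','s11')
a=p[135:210,230:305,::-1];b=q[165:245,220:300,::-1]
cv2.imwrite('pics/t11c.png',np.hstack([cv2.resize(a,(400,400)),cv2.resize(b,(400,400))]))
E
```

```text
[0.50369079 0.05561112 0.07479902] [ 0.35892467 -0.83061414 -1.36953734] [ 0.0475564   0.06044684 -0.01591742]
```

View pics/t11c.png

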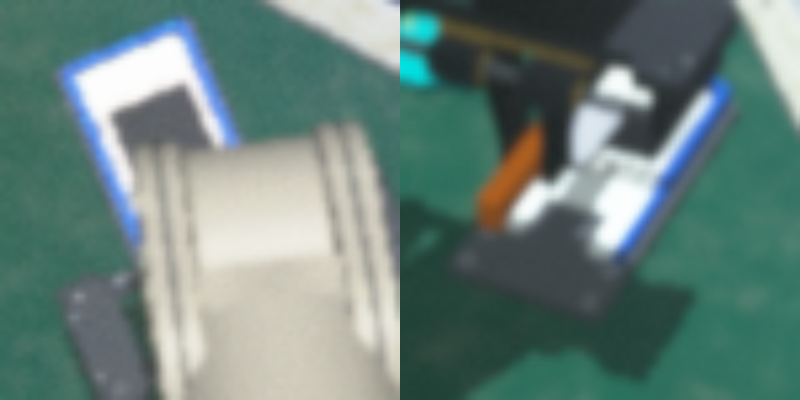

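>>> move_arm(
  series=[
    [0,0,-0.01,0],
    [0.005,0,-0.02,0],
    [0.02,0,-0.03,0],
    [0.05,0,-0.03,0],
    [0.08,0,-0.03,0],
    [0.1,0,-0.03,0],
    [0.1,0,-0.03,0],
  ],
)

```text
time: 20.3
ee_pos: [0.4089, 0.0179, 0.1055]
eef_rot: [-0.187, 0.982, 0.001, 0.0]
ft_force: [1.2, -0.6, -0.1]
width: 0.0137
```

```bash
python3 - <<'E'
from h import *
s=read_state();print(s['ee_pos'],s['eef_rot'],s['ft_force'],s['torque'])
p,d=snap('top','t12');q,e=snap('scene','s12')
a=p[135:210,230:305,::-1];b=q[165:305,180:320,::-1]
cv2.imwrite('pics/t12c.png',np.hstack([cv2.resize(a,(400,400)),cv2.resize(b,(400,400))]))
k=(p.max(2)<90).astype(np.uint8)*255;m=np.zeros_like(k);m[140:200,240:285]=k[140:200,240:285]
c=max(cv2.findContours(m,cv2.RETR_EXTERNAL,cv2.CHAIN_APPROX_NONE)[0],key=cv2.contourArea)
Q=np.array([ray('top',*x,.021) for x in c[:,0]])[:,:2]-J0
A=Q@[np.cos(JA),np.sin(JA)]*1000;B=Q@[-np.sin(JA),np.cos(JA)]*1000
print(A.min(),A.max(),B.min(),B.max(),[ (np.round(pt('top',u,v,d[v,u])[2]*1000,1)) for u,v in ((255,158),(258,163),(262,168),(264,172),(257,168),(266,165))])
E
```

```text
[0.40893081 0.017904   0.10546118] [-1.86863175e-01  9.82385628e-01  7.80309545e-04  1.54060690e-04] [ 1.20803882 -0.64427693 -0.12646957] [ 0.02963019  0.01736107 -0.01554099]Traceback (most recent call last):
  File "<stdin>", line 7, in <module>
ValueError: max() iterable argument is empty
```

View pics/t12c.png

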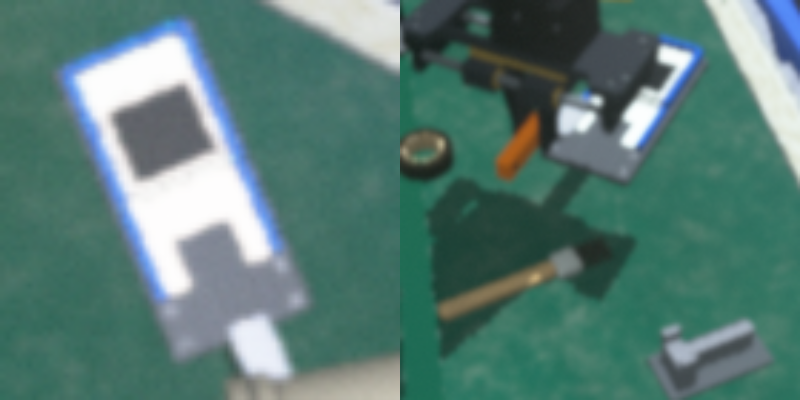

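```bash
python3 - <<'E'
from h import *
p,d=load('t12')
k=(p.max(2)<125).astype(np.uint8)*255;m=np.zeros_like(k);m[148:172,248:273]=k[148:172,248:273]
c=max(cv2.findContours(m,cv2.RETR_EXTERNAL,cv2.CHAIN_APPROX_NONE)[0],key=cv2.contourArea)
print(cv2.contourArea(c),cv2.minAreaRect(c))
X=ray('top',*cv2.minAreaRect(c)[0],.021)[:2]-J0
print('jig x,y',X@[np.cos(JA),np.sin(JA)]*1000,X@[-np.sin(JA),np.cos(JA)]*1000)
# depth plane over glass
ys,xs=np.nonzero(m);P=np.array([pt('top',u,v,d[v,u]) for u,v in zip(xs,ys)])*1000
A=np.c_[P[:,:2]-P[:,:2].mean(0),np.ones(len(P))];print(np.linalg.lstsq(A,P[:,2],rcond=None)[0],P[:,2].std())
b=cv2.resize(p[135:210,230:305,::-1],None,fx=8,fy=8,interpolation=cv2.INTER_CUBIC);cv2.imwrite('pics/t12d.png',b)
E
```

```text
148.5 ((259.8362121582031, 159.2845001220703), (12.21150016784668, 13.918484687805176), 66.80140686035156)
jig x,y 33.902214539237264 -0.922603624656123
[-0.08327651  0.04797621 18.92804335] 6.270766811389738
```

View pics/t12d.png

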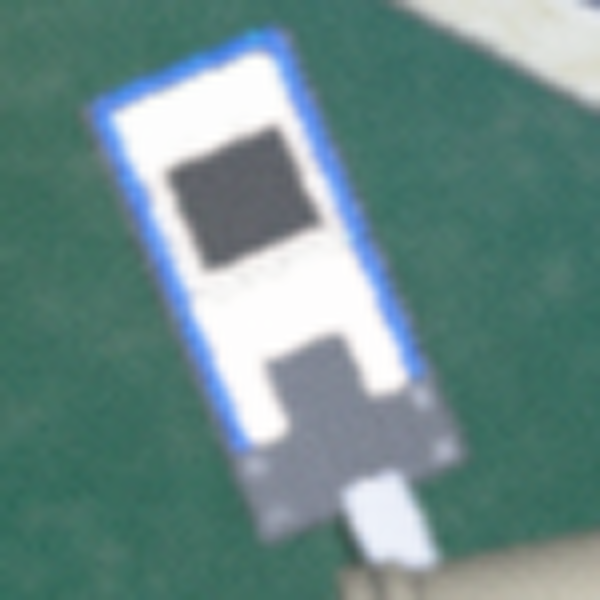

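```bash
python3 - <<'E'
from h import *
print(shift((.4299,-.1834,.0267)))
p,d=load('t12')
m=np.zeros(d.shape,np.uint8);m[152:167,253:268]=1
for t in('t12',):
    k=(p.max(2)<115)&(m>0);ys,xs=np.nonzero(cv2.erode(k.astype(np.uint8),np.ones((3,3))));P=np.array([pt('top',u,v,d[v,u]) for u,v in zip(xs,ys)])*1000
    z=P[:,2];ok=abs(z-np.median(z))<5;P=P[ok];A=np.c_[P[:,:2]-P[:,:2].mean(0),np.ones(len(P))];print(len(z),ok.sum(),np.median(z),np.linalg.lstsq(A,P[:,2],rcond=None)[0])
E
```

```text
[ 0.0575 -0.1951  0.0789]
99 96 20.687355882425635 [ 0.02098838 -0.04927674 20.68563198]
```

>>> move_arm(
  series=[
    [0.007,-0.02,0,0.05],
    [0.013,-0.045,0,0.15],
    [0.02,-0.07,0,0.25],
    [0.027,-0.095,0,0.35],
    [0.034,-0.12,0,0.45],
    [0.041,-0.145,0,0.55],
    [0.048,-0.17,0,0.65],
    [0.0568,-0.195,0,0.691],
    [0.0568,-0.195,0.01,0.691],
    [0.0568,-0.195,0.02,0.691],
    [0.0568,-0.195,0.0286,0.691],
    [0.0568,-0.195,0.0286,0.691],
  ],
)

```text
time: 21.6
ee_pos: [0.429, -0.1825, 0.0748]
eef_rot: [0.156, 0.988, -0.0, -0.001]
ft_force: [0.3, -0.2, -1.4]
width: 0.0136
```

```bash
python3 - <<'E'
from h import *
s=read_state();print(s['ee_pos'],s['eef_rot'],s['ft_force'],s['torque'])
p,d=snap('top','t13');q,e=snap('scene','s13')
a=p[160:250,310:390,::-1];b=q[225:325,240:345,::-1]
cv2.imwrite('pics/t13c.png',np.hstack([cv2.resize(a,(360,400)),cv2.resize(b,(420,400))]))
E
```

```text
[ 0.42899581 -0.18245277  0.07478663] [ 1.55503521e-01  9.87834447e-01 -6.74943351e-05 -1.32528427e-03] [ 0.28294783 -0.23878255 -1.43722265] [ 0.01817308  0.00074414 -0.0031668 ]
```

View pics/t13c.png

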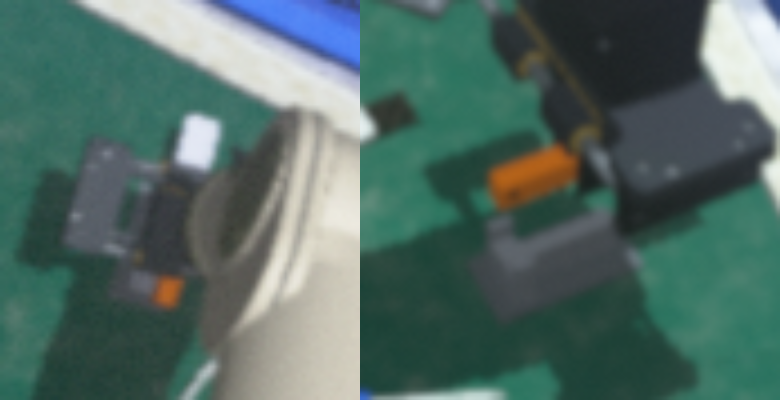

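>>> move_arm(
  series=[
    [0,0,0,0],
    [0,0,0.01,0],
    [0,0,0.02,0],
    [0,0,0.03,0],
    [0,0,0.036,0],
    [0,0,0.041,0],
    [0,0,0.045,0],
    [0,0,0.047,0],
    [0,0,0.048,0],
    [0,0,0.048,0],
  ],
)

```text
time: 22.7
ee_pos: [0.4298, -0.1834, 0.0282]
eef_rot: [0.156, 0.988, 0.0, 0.0]
ft_force: [0.5, -0.7, -0.4]
width: 0.0141
```

>>> move_arm(
  series=[
    [0,0,0.0005,0],
    [0,0,0.001,0],
    [0,0,0.0015,0],
    [0,0,0.0015,0],
  ],
)

```text
time: 23.1
ee_pos: [0.4298, -0.1834, 0.0267]
eef_rot: [0.156, 0.988, 0.0, -0.0]
ft_force: [0.7, -0.6, -1.4]
width: 0.0137
```

```bash
python3 - <<'E'
from h import *
s=read_state();print(s['ee_pos'],s['eef_rot'],s['ft_force'],s['torque'])
E
```

```text
[ 0.42977905 -0.18337654  0.02669792] [ 1.56213716e-01  9.87723277e-01  6.24781617e-05 -3.72633166e-06] [ 0.67848745 -0.63480306 -1.37703732] [0.03304772 0.01226423 0.03524568]
```

>>> move_arm(
  series=[
    [0,0,0.0003,0],
    [0,0,0.0004,0],
    [0,0,0.0004,0],
  ],
)

```text
time: 23.4
ee_pos: [0.4298, -0.1834, 0.0263]
eef_rot: [0.156, 0.988, 0.0, 0.0]
ft_force: [0.2, 0.2, -0.2]
width: 0.0138
```

>>> move_arm(
  series=[
    [0,0,0,0],
    [0,0,0,0],
    [0,0,0,0],
    [0,0,0,0],
    [0,0,0,0],
    [0,0,0,0],
    [0,0,0,0],
    [0,0,0,0],
    [0,0,0,0],
    [0,0,0,0],
    [0,0,0,0],
    [0,0,0,0],
  ],
  claw=1,
)

```text
time: 24.6
ee_pos: [0.4298, -0.1834, 0.0263]
eef_rot: [0.156, 0.988, 0.0, -0.0]
ft_force: [0.4, -0.1, 0.2]
width: 0.0869
```

>>> move_arm(
  series=[
    [0,0,-0.01,0],
    [0,0,-0.03,0],
    [0,0,-0.06,0],
    [0,0,-0.09,0],
    [0,0,-0.12,0],
    [0,0,-0.15,0],
    [0,0.04,-0.18,0],
    [0,0.08,-0.2,0],
    [0,0.12,-0.2,0],
    [0,0.16,-0.2,0],
    [0,0.2,-0.2,0],
    [0,0.24,-0.2,0],
    [0,0.28,-0.2,0],
    [0,0.32,-0.2,0],
    [0,0.32,-0.2,0],
  ],
)

```text
time: 26.1
ee_pos: [0.5286, 0.1268, 0.2264]
eef_rot: [0.153, 0.988, 0.0, -0.0]
ft_force: [-0.9, 0.3, -0.7]
width: 0.0871
```

```bash
python3 - <<'E'
from h import *
s=read_state();print(s['ee_pos'],s['width'])
p,d=snap('top','t14');q,e=snap('scene','s14')
a=p[130:240,230:370,::-1];b=q[225:325,240:345,::-1]
cv2.imwrite('pics/t14c.png',np.hstack([cv2.resize(a,(420,330)),cv2.resize(b,(346,330))]))
for t,n in(('t0','top'),('t14','top'),('s0','scene'),('s14','scene')):
    P,D=load(t);hsv=cv2.cvtColor(P,cv2.COLOR_RGB2HSV);k=cv2.inRange(hsv,(5,150,150),(22,255,255))
    b=(330,180,365,235) if n=='top' else (262,262,335,310);m=np.zeros_like(k);m[b[1]:b[3],b[0]:b[2]]=k[b[1]:b[3],b[0]:b[2]]
    ys,xs=np.nonzero(m);X=np.array([ray(n,x,y,.048) for x,y in zip(xs,ys)])[:,:2]*1000;print(t,len(xs),X.mean(0),cv2.minAreaRect(X.astype(np.float32)),np.median([pt(n,x,y,D[y,x])[2] for x,y in zip(xs,ys)]))
E
```

```text
[0.52859831 0.1268137  0.22641605] 0.08709333253057824
t0 111 [ 416.23026695 -176.01280329] ((415.87066650390625, -175.63917541503906), (15.384319305419922, 76.41582489013672), 71.81117248535156) 0.04620777019719105
t14 113 [ 415.87011327 -176.02911227] ((415.86810302734375, -175.64703369140625), (15.367780685424805, 76.41582489013672), 71.81117248535156) 0.0457723190744516
s0 243 [ 414.41920262 -181.43933031] ((414.3447265625, -181.2680206298828), (17.552978515625, 80.44363403320312), 71.6311264038086) 0.048164964893284375
s14 246 [ 414.31352461 -181.43666744] ((414.35552978515625, -181.18272399902344), (17.607166290283203, 80.44404602050781), 72.04707336425781) 0.048093835409443474
```

View pics/t14c.png

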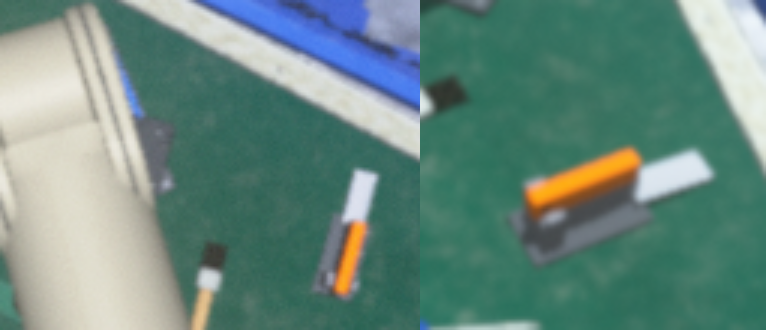

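```bash
python3 -c "
from bench import r
print(r.close_job())"
```

```text
the job is handed in; nothing more can be done
None
```

The job is done and handed in at about 26 s of the 72 s allowed. The plate was flipped onto the white bed and the lifter is back in its rest. The hand-in reports no verdict, so what follows is from my own checks.

**What I did:** I gripped the lifter in its rest. I touched the blade tip lightly on the table, then on the jig base with about 2–3 N, to find its height. It is bent so that the front edge is about 34 mm below the grip. I slid it about 17 mm under the plate, lifted it along an arc, and tipped the plate over the step. The lifter then went back to the pose it was picked up from.

**Last checks:**
- **Plate:** it lies glass up, centre about 34 mm past the step and 1 mm off the jig's centre line. The glass surface reads about 20.7 mm above the table, against 21 mm nominal. These come from the last clear view, before I put the lifter back; afterwards the arm hid the plate from the top camera.
- **Flatness:** the first depth fit was too noisy to use (6 mm scatter). The cleaned fit gave about 3° of apparent tilt. I put that down to depth noise, because at that position the whole plate is past the step and resting on the bed.
- **Lifter:** its handle matches the starting pictures to within 0.5 mm in both cameras, and its height matches as well.
- **Force:** wrist readings near the jig and plate stayed within about 3 N, taken at the end of each move.
- **Bottle and tape:** I didn't re-measure their positions at the end. The arm never came near them at their height.

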